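# Draw the focusing screen from under the stack

## Task

Take hold of the upright grip of the focusing-screen slide that lies under the parts tin and lens hood, and draw it straight out between the two brass stop pins until it lies flat on the board wholly clear, with at least a finger's width between its frame and the tin. The tin must settle upright on the board where it stood, with the hood still standing on it; do not lift or unstack them. Leave the spare slide that lies by itself on the desk alone.

Things in the scene. Friction and masses are not known exactly. Their poses are not given: they have to be found in the camera images.
- screen: Slide to draw out, 120 g, under the tin. Aluminium frame 96 (x) x 60 (y) x 8 mm, frosted glass; from its -x edge a tongue 16 mm wide, 8 thick runs 77 mm along -x; on its end stands a grip block 30 (x) x 16 (y) mm, centre at x = -108, top 32 mm above the underside. Origin: centre of the frame's underside, z up. Lies on a fixed 10 mm thick wooden board that reaches 230 mm to -x; draw along -x.
- tin: Closed metal parts tin 100 (x) x 110 (y) x 36 mm high, 0.17-0.35 kg, lying on the slide. Origin: centre of underside, z up. Two brass pins (12 mm thick, tops 50 mm above the desk), fixed to the board about 63 mm to -x of this origin and 44 mm to either side, a few mm off the tin, hold it back as the slide passes between. It tips a few degrees and drops 8 mm as the slide leaves.
- hood: Black rubber lens hood, a flared open ring 54 mm across at the foot, 68 mm across at the top rim, 30 mm high, 50 g, standing on the tin. Origin: centre of its underside, z up.
- spare: Spare slide, same shape, size and axes as the other, lying by itself on the bare desk with nothing on it; not to be moved. Origin: centre of its frame's underside.
Mind the look-alikes: they are no part of the job. What is shaped like the screen but black, green or red is not meant.

How it is judged:
At the end, for the whole second after the job is handed in: At rest: the slide lies flat (5 degrees, on the board, underside 6-16 mm above the desk), its centre over 110 mm from the tin's (frame clear); the tin lies on the board (underside below 14 mm, tilt under 3.4 degrees); the hood stands upright (5.7 degrees) on the tin within 40 mm of its centre (horizontal distance between screen and tin above 0.11 m and angle between screen's own z axis and vertical below 0.09 rad and height (world z) of screen between 0.006 and 0.016 m and height (world z) of tin below 0.014 m and angle between tin's own z axis and vertical below 0.06 rad and horizontal distance between hood and tin below 0.04 m and z of hood in the frame of tin between 0.03 and 0.042 m and angle between hood's own z axis and vertical below 0.1 rad and linear speed of each of screen, tin, hood below 0.02 m/s); the robot touches nothing.
It fails at once if the tin is moved more than 30 mm from where it stood, or lifted or tipped by more than 17 degrees (distance of tin from where it was at the start of the episode above 0.03 m or angle between tin's own z axis and vertical above 0.3 rad).
It fails at once if the hood is moved more than 45 mm from where it stood or topples (distance of hood from where it was at the start of the episode above 0.045 m or angle between hood's own z axis and vertical above 0.5 rad).
It fails at once if the spare slide is moved more than 20 mm (distance of spare from where it was at the start of the episode above 0.02 m).
It also fails if it takes over 38 s, if anything falls off the work surface, if the arm or the gripper's body presses on something with over 40 N, if the wrist force passes 120 N, or if a joint passes its speed limit or range.

## Robot

A 6-joint arm with a two-finger parallel gripper is mounted at the origin on the work surface. World frame = base frame: x ahead of the robot, y to its left, z up, the work surface at z = 0. Lengths are in m, angles in rad, forces in N, time in s.
With the tool pointing down it reaches from about 0.3 to 0.775 m from the base axis. Payload 14.6 kg.
Tool frame: the origin (TCP) lies at the centre of the arm's flange, where the gripper is bolted on; the fingertips stand 199 mm ahead of it and the grasp point (between the pads) lies ctrl.tcp_to_grasp ahead of it (ctrl.tcp_to_grasp is the distance from the TCP to the grasp point, in m); z points along the fingers, y is the line along which they close (so a half turn about z gives the same grasp; the last joint's range is limited). The gripper opens to 94 mm and grips with 3 to 60 N. Pads are 16 mm wide; open, the fingers measure 119 mm over their backs; the gripper's body (75 mm by 177 mm) begins 78 mm behind the grasp point.
Start: joints at [1.132, 0.3, 1.521, -0, 1.321, -0.067], TCP at [0.2, 0.512, 0.405] pointing down, gripper open.
Joint ranges: [-3.03, 3.03], [-0.79, 2.21], [0.23, 2.52], [-1.04, 4.18], [0, 3.07], [-2.55, 2.55]. Speed limits (rad/s): [2.22, 2.22, 2.57, 3.14, 3.14, 3.14].

## Interface

Orientations are given as [roll, pitch, yaw] about the fixed x, y, z axes, in that order (R = Rz(yaw) Ry(pitch) Rx(roll)).
In Python, from station import ctrl gives the robot as it stands. The module is installed in compiled form; this text tells all that it offers.
- The arm moves only by the shell command python3 -m jog 'ROWS' [OPENING] [FORCE]. ROWS is JSON, a list of rows, each a list of 6 numbers: the shift along the tool's x, y, z in cm, then the turn, a rotation vector about the tool's x, y, z in rad. In form: [[tx, ty, tz, ax, ay, az], ...]. A call has 1 to 8 rows; each row is the pose to reach, as a shift and turn from the pose commanded when the call began, along the tool's axes at that moment; what a row does not reach only later rows make up. A row lasts 1/10 s, in which the tool goes at most 50 mm and 8.59 degrees, less where a joint would pass 70% of its speed; a pose out of reach is approached as far as the arm can. A call with a gripper value outside its range is refused whole. OPENING is the opening in per cent of the stroke, from 0 (shut) to 100 (fully open), set as the call begins (- or left out, the last holds). The fingers move at their own pace and stop on an object; FORCE is the grip in N (left out, the last holds). Time passes only in rows, so rows that repeat a pose let the fingers close. It gives the time, the measured TCP pose, the force, the opening and the grip force at its end, in the units of the state.
- ctrl.get_obs(): the state, without advancing time (a new reading comes with each control period).
- ctrl.camera(name): name is "scene" or "top"; returns a dict with "img" (480x640x3 uint8, blue, green, red), "intrinsics" (3x3 intrinsics, pixels), "R" (3x3) and "t" (3): a world point X has camera coordinates R X + t. Camera axes: x right, y down, z forward; pixel columns grow to the right and rows downward; lengths in m; the calibration is good to about 2 mm. A picture is of the moment at which its call begins. There is no depth.
- ctrl.hand_in(): hands the job in; it is judged then, once.
The state is a dict: "time_s": time; "qpos": joint angles; "joint_vel": joint speeds; "tau": joint torques, N m; "ee_pos": TCP position; "eef_rot": TCP orientation; "force": force on the tool from outside, world axes, zero at the start; "moment": the same for the moment, N m; "grip_width": finger opening in m; "grip_force": force on a finger pad.
Only numpy, scipy, OpenCV 4.12 (cv2) and the standard library are available. Lean on these libraries where they do the work, as an engineer would, in place of code of your own. Each camera call takes 0.05 s, during which the arm holds its last target. There are 200 camera calls.

## Working session

There is one attempt and no reset: what is moved stays moved. The work goes in short steps, Python scripts to look and compute and a shell command to move; the robot and the scene stay as the last step left them, time stands still between calls to the robot, and variables do not carry over. Pictures are saved under pics/ and viewed, at most 10 in all, crops included, and the job is handed in when it is done.

```bash
mkdir -p pics; python3 - <<'E'
from station import ctrl
import cv2,json,numpy as np
for n in("scene","top"):
    c=ctrl.camera(n); cv2.imwrite(f"pics/{n}0.png",c["img"])
    print(n,np.round(c["intrinsics"],1).tolist(),np.round(c["R"],3).tolist(),np.round(c["t"],3).tolist())
o=ctrl.get_obs();print(o["time_s"],o["ee_pos"],o["eef_rot"],o["grip_width"],ctrl.tcp_to_grasp)
E
```

```text
scene [[492.7, 0.0, 311.6], [0.0, 492.7, 238.2], [0.0, 0.0, 1.0]] [[-0.31, 0.951, -0.001], [0.627, 0.203, -0.752], [-0.715, -0.234, -0.659]] [0.169, -0.296, 1.532]
top [[539.1, 0.0, 314.2], [0.0, 539.1, 241.5], [0.0, 0.0, 1.0]] [[0.021, -1.0, -0.018], [-0.992, -0.019, -0.126], [0.126, 0.02, -0.992]] [-0.009, 0.565, 1.16]
0.1 [0.19979478 0.51240163 0.40416404] [-3.14060879e+00 -5.82362727e-05  2.76980360e+00] 0.09368479395136957 0.1804
```

View pics/scene0.png

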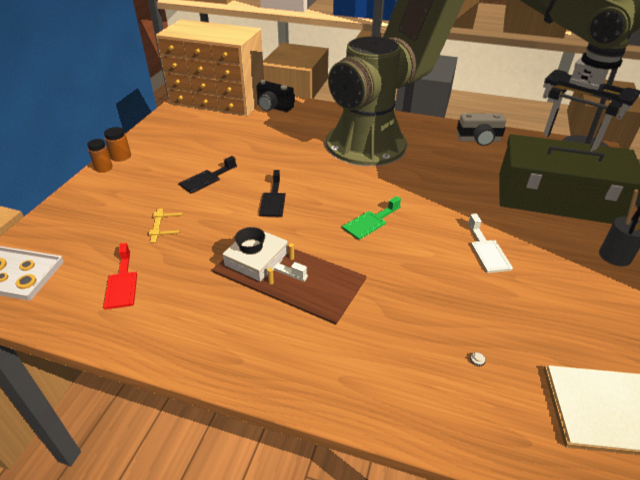

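View pics/top0.png

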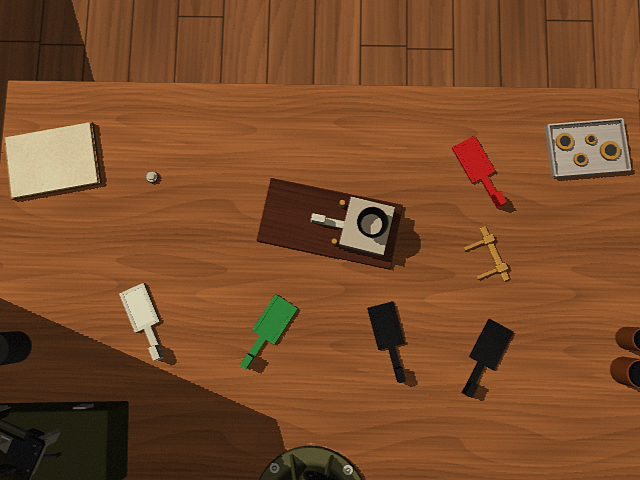

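The white slides are the candidates. One is under the tin, with its grip at top px (318,218) and its tongue running under the tin on the board. The other lies alone on the desk at top px (140,310), so it is the spare. The black, green and red ones are look-alikes. The slide under the tin is the one to draw. I'll measure it and confirm in a crop.

```bash
cat > h.py <<'E'
import numpy as np,cv2
from station import ctrl
def ray(c,uv,z):
    R,t=np.array(c["R"]),np.array(c["t"]); C=-R.T@t
    d=R.T@np.linalg.inv(c["intrinsics"])@np.array([uv[0],uv[1],1.])
    return C+d*(z-C[2])/d[2]
def tri(c1,u1,c2,u2):
    P=[np.array(c["intrinsics"])@np.c_[c["R"],c["t"]] for c in(c1,c2)]
    X=cv2.triangulatePoints(P[0],P[1],np.float64(u1).reshape(2,1),np.float64(u2).reshape(2,1))[:,0]
    return X[:3]/X[3]
E
python3 - <<'E'
from h import *
a=ctrl.camera("top");b=ctrl.camera("scene")
A=cv2.resize(a["img"][170:280,250:420],None,fx=4.6,fy=4.6,interpolation=cv2.INTER_CUBIC)[:, :780]
B=cv2.resize(b["img"][225:325,205:375],None,fx=4.6,fy=4.6,interpolation=cv2.INTER_CUBIC)
cv2.imwrite("pics/cA.png",A[:600]);cv2.imwrite("pics/cB.png",B)
hsv=cv2.cvtColor(a["img"],cv2.COLOR_BGR2HSV)
m=((hsv[...,1]<60)&(hsv[...,2]>130)).astype(np.uint8)
n,l,s,ce=cv2.connectedComponentsWithStats(m)
for i in range(1,n):
    if s[i,4]>60 and 250<ce[i][0]<420 and 170<ce[i][1]<280: print(s[i],ce[i])
E
```

```text
[311 214  15   8  86] [318.  217.5]
[326 218  19  10  72] [337.75       222.68055556]
```

View pics/cA.png

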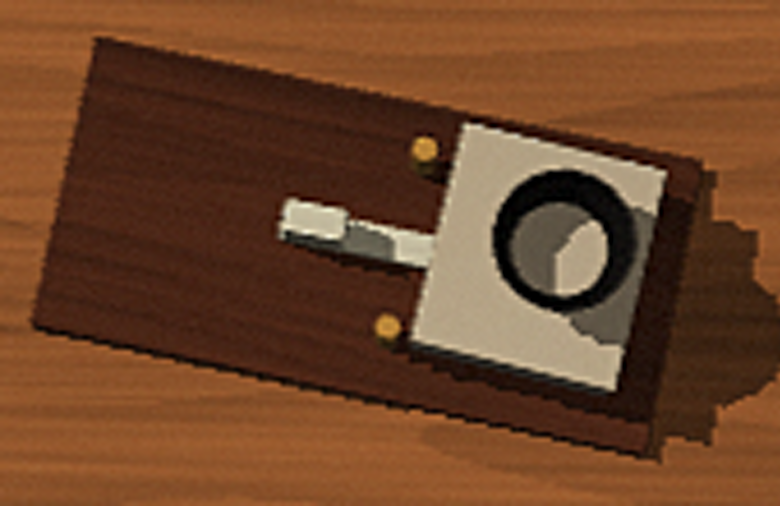

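View pics/cB.png

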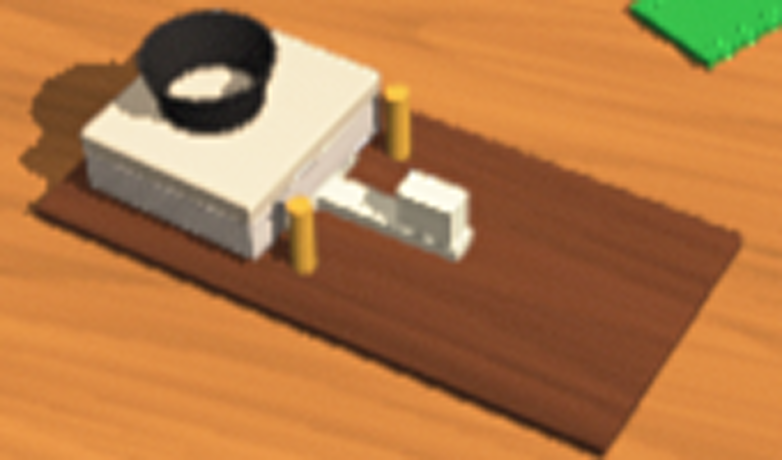

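The crops confirm it. The white slide's grip stands between the brass pins, with its top centre at about (318.5,217.6) in the top view and (299,266) in the scene view. Its tongue runs under the tin that carries the hood.

```bash
python3 - <<'E'
from h import *
a=ctrl.camera("top");b=ctrl.camera("scene")
f=lambda p:(250+p[0]/4.6-.4,170+p[1]/4.6-.4)
g=lambda p:(205+p[0]/4.6-.4,225+p[1]/4.6-.4)
r=lambda p,z:ray(a,f(p),z)
yaw=lambda p,q:np.degrees(np.arctan2(*(q-p)[[1,0]]))   # +y..: dir of -x slide
B=[r(p,.01) for p in((97,37),(32,327),(658,460),(703,160))]
print("board -x dir",yaw(B[3],B[0]),yaw(B[2],B[1]),"end",yaw(B[1],B[0])+0)
T=[r(p,.054) for p in((465,122),(667,172),(617,390),(412,342))]
tc=np.mean(T,0);print("tin",tc,yaw(T[1],T[0]),yaw(T[2],T[3]))
P=[r(p,.05) for p in((425,149),(388,326))];print("pins",P,np.linalg.norm(P[0]-P[1]),yaw(P[1],P[0]))
G=r((315,219.5),.042);print("grip",G,"scene",ray(b,g((434,191)),.042),"tri",tri(a,f((315,219.5)),b,g((434,191))))
print("tin->grip",yaw(tc,G),np.linalg.norm((G-tc)[:2]),"pinmid->grip",yaw(np.mean(P,0),G))
# grip top minAreaRect from bright mask
gr=cv2.cvtColor(a["img"],cv2.COLOR_BGR2GRAY)
m=np.uint8(gr[205:235,300:335]>150);n,l,s,ce=cv2.connectedComponentsWithStats(m)
i=l[217-205,318-300];ys,xs=np.where(l==i);print(s[i],ce[i]+[300,205],cv2.minAreaRect(np.float32(np.c_[xs+300,ys+205])))
o=ctrl.get_obs();print(o["qpos"],o["ee_pos"],o["eef_rot"],o["force"])
E
```

```text
board -x dir 79.28429781801565 79.06315915500338 end -10.603908640199347
tin [ 0.60117607 -0.11255076  0.054     ] 76.81661412690937 77.80339063739002
pins [array([ 0.65272021, -0.05717472,  0.05      ]), array([ 0.56668803, -0.04085056,  0.05      ])] 0.0875671961909514 -10.743852006071823
grip [ 0.61882103 -0.00494084  0.042     ] scene [ 0.61974162 -0.00491528  0.042     ] tri [ 0.61898727 -0.00504225  0.04125173]
tin->grip 80.68799248209228 0.10904695998947762 pinmid->grip 78.31237646601484
[11  8 14  9 88] [317.80681818 217.29545455] ((317.8461608886719, 217.2692413330078), (13.139781951904297, 6.471832275390625), 11.309932708740234)
[ 1.13238987e+00  3.00054315e-01  1.52118681e+00 -1.96956736e-05
  1.32067896e+00 -6.65899285e-02] [0.19980996 0.51240017 0.4044818 ] [-3.14126468e+00 -2.74850741e-06  2.76978100e+00] [-0.43616184  0.41324854 -0.01741921]
```

```bash
python3 -m jog '[[-2,-1,0,0,0,0.05],[-6,-3.4,0,0,0,0.14],[-10,-5.7,0,0,0,0.24],[-14,-8,0,0,0,0.34],[-18,-10.3,0,0,0,0.44],[-22,-12.5,0,0,0,0.54],[-26,-14.8,0,0,0,0.64],[-29,-16.5,0,0,0,0.7]]' 60
python3 - <<'E'
from h import *
o=ctrl.get_obs();print(o["ee_pos"],o["eef_rot"],o["qpos"])
E
```

```text
time_s: 1.1
ee_pos: [0.4112, 0.2512, 0.4048]
eef_rot: [3.141, 0.0, 2.065]
force: [1.0, 0.5, 0.7]
grip_width: 0.056
grip_force: 0.0
[0.41118472 0.25124365 0.40478556] [3.14125834e+00 1.56160695e-04 2.06480201e+00] [ 4.72480251e-01  1.47421128e-01  1.70720332e+00 -1.55151099e-04
  1.28663061e+00 -2.14819878e-02]
```

```bash
python3 -m jog '[[-4.5,0.8,1,0,0,0.1],[-9,1.6,2,0,0,0.2],[-13.5,2.5,3,0,0,0.3],[-18,3.3,4,0,0,0.4],[-23,4.2,5,0,0,0.5],[-28,5.1,6,0,0,0.6],[-31.5,5.8,7,0,0,0.67],[-32.7,6,8,0,0,0.687]]'
python3 -m jog '[[0,0,0,0,0,0],[0,0,0,0,0,0],[0,0,0,0,0,0]]'
python3 - <<'E'
from h import *
o=ctrl.get_obs();p=o["ee_pos"];yw=o["eef_rot"][2];print(p,np.degrees(o["eef_rot"]),o["force"])
d=np.array([.6190,-.0050])-p[:2]
print("tx,ty cm",100*(d@[np.cos(yw),np.sin(yw)]),100*(d@[np.sin(yw),-np.cos(yw)]),"az",yw-np.radians(79.2),"tz",100*(p[2]-.2154))
c=ctrl.camera("scene");cv2.imwrite("pics/s1.png",c["img"][120:360,150:470].repeat(2,0).repeat(2,1))
E
```

```text
time_s: 1.9
ee_pos: [0.6206, -0.0081, 0.3235]
eef_rot: [-3.141, 0.0, 1.378]
force: [-0.2, 0.9, 0.6]
grip_width: 0.0562
grip_force: 0.0
time_s: 2.2
ee_pos: [0.6187, -0.0038, 0.3256]
eef_rot: [3.141, -0.0, 1.385]
force: [-0.4, -0.4, 0.3]
grip_width: 0.0563
grip_force: 0.0
[ 0.61874169 -0.00380323  0.32555949] [ 1.79949933e+02 -1.05331221e-02  7.93502881e+01] [-0.38429997 -0.36327063  0.33002204]
tx,ty cm -0.11284200728344795 0.047503299397442446 az 0.0026230218312031095 tz 11.015948945405194
```

View pics/s1.png

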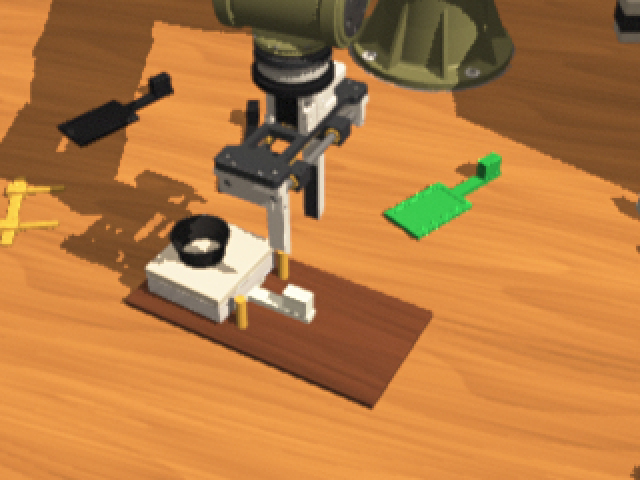

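The open gripper hangs above the grip, with its fingers either side of the slide's axis, at about (280,220) and (312,190) in the crop. I'll lower it, then close.

```bash
python3 -m jog '[[-0.1,0.05,2,0,0,0],[-0.1,0.05,4,0,0,0],[-0.1,0.05,6,0,0,0],[-0.1,0.05,8,0,0,0],[-0.1,0.05,9.5,0,0,0],[-0.1,0.05,10.5,0,0,0],[-0.1,0.05,11,0,0,0],[-0.1,0.05,11,0,0,0]]'
python3 -m jog '[[0,0,0,0,0,0],[0,0,0,0,0,0],[0,0,0,0,0,0],[0,0,0,0,0,0],[0,0,0,0,0,0],[0,0,0,0,0,0],[0,0,0,0,0,0],[0,0,0,0,0,0]]' 0 25
```

```text
time_s: 3.05
ee_pos: [0.6195, -0.006, 0.2146]
eef_rot: [-3.141, 0.0, 1.383]
force: [-0.2, 0.7, 0.2]
grip_width: 0.0563
grip_force: 0.0
time_s: 3.85
ee_pos: [0.6196, -0.0062, 0.2148]
eef_rot: [3.141, 0.0, 1.383]
force: [-0.4, -0.3, 1.5]
grip_width: 0.0161
grip_force: 25.0
```

```bash
python3 -m jog '[[0.1,0,0,0,0,0],[0.3,0,0,0,0,0],[0.6,0,0,0,0,0],[0.9,0,0,0,0,0],[1.2,0,0,0,0,0],[1.5,0,0,0,0,0],[1.8,0,0,0,0,0],[2,0,0,0,0,0]]'
python3 -m jog '[[0.3,0,0,0,0,0],[0.6,0,0,0,0,0],[0.9,0,0,0,0,0],[1.2,0,0,0,0,0],[1.5,0,0,0,0,0],[1.8,0,0,0,0,0],[2.1,0,0,0,0,0],[2.4,0,0,0,0,0]]'
python3 - <<'E'
from h import *
c=ctrl.camera("scene");cv2.imwrite("pics/s2.png",c["img"][120:360,150:470].repeat(2,0).repeat(2,1))
E
```

```text
time_s: 4.65
ee_pos: [0.6233, 0.0135, 0.2147]
eef_rot: [3.142, 0.001, 1.383]
force: [-0.7, -6.5, 2.9]
grip_width: 0.0159
grip_force: 25.0
time_s: 5.45
ee_pos: [0.6278, 0.037, 0.2147]
eef_rot: [-3.142, 0.001, 1.383]
force: [-1.7, -6.9, 3.1]
grip_width: 0.0159
grip_force: 25.0
```

View pics/s2.png

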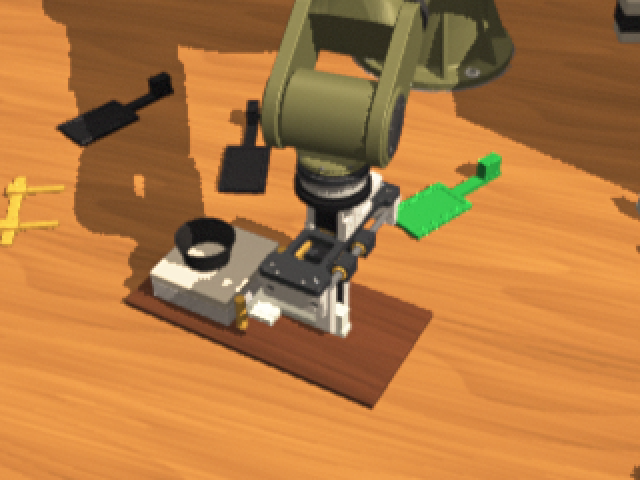

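The tin rests against the pins with the hood standing at about (205,245) in the crop. The frame is emerging at about (262,312). I'll keep drawing gently.

```bash
for i in 1; do python3 -m jog '[[0.2,0,0,0,0,0],[0.4,0,0,0,0,0],[0.6,0,0,0,0,0],[0.8,0,0,0,0,0],[1,0,0,0,0,0],[1.2,0,0,0,0,0],[1.4,0,0,0,0,0],[1.6,0,0,0,0,0]]'; done
python3 -m jog '[[0.2,0,0,0,0,0],[0.4,0,0,0,0,0],[0.6,0,0,0,0,0],[0.8,0,0,0,0,0],[1,0,0,0,0,0],[1.2,0,0,0,0,0],[1.4,0,0,0,0,0],[1.6,0,0,0,0,0]]'
python3 -m jog '[[0.2,0,0,0,0,0],[0.4,0,0,0,0,0],[0.6,0,0,0,0,0],[0.8,0,0,0,0,0],[1,0,0,0,0,0],[1.2,0,0,0,0,0],[1.4,0,0,0,0,0],[1.6,0,0,0,0,0]]'
```

```text
time_s: 6.3
ee_pos: [0.6308, 0.0524, 0.2148]
eef_rot: [3.142, 0.001, 1.383]
force: [-2.2, -8.3, 3.5]
grip_width: 0.0158
grip_force: 25.0
time_s: 7.1
ee_pos: [0.6338, 0.0684, 0.2148]
eef_rot: [3.142, 0.0, 1.382]
force: [-1.5, -3.3, 1.8]
grip_width: 0.0159
grip_force: 25.0
time_s: 7.9
ee_pos: [0.6368, 0.0843, 0.2148]
eef_rot: [3.141, 0.0, 1.383]
force: [-1.0, -4.8, 5.1]
grip_width: 0.0156
grip_force: 25.0
```

```bash
python3 -m jog '[[0.2,0,0,0,0,0],[0.4,0,0,0,0,0],[0.6,0,0,0,0,0],[0.8,0,0,0,0,0],[1,0,0,0,0,0],[1.2,0,0,0,0,0],[1.4,0,0,0,0,0],[1.6,0,0,0,0,0]]'
python3 -m jog '[[0.3,0,0,0,0,0],[0.6,0,0,0,0,0],[0.9,0,0,0,0,0],[1.2,0,0,0,0,0],[1.5,0,0,0,0,0],[1.8,0,0,0,0,0],[2.1,0,0,0,0,0],[2.2,0,0,0,0,0]]'
python3 -m jog '[[0,0,0,0,0,0],[0,0,0,0,0,0]]'
python3 - <<'E'
from h import *
c=ctrl.camera("scene");a=ctrl.camera("top")
cv2.imwrite("pics/s3.png",np.hstack([cv2.resize(c["img"][200:350,190:390],(400,300)),cv2.resize(a["img"][160:310,230:430],(400,300))]))
E
```

```text
time_s: 8.7
ee_pos: [0.6398, 0.1001, 0.2147]
eef_rot: [3.141, -0.0, 1.383]
force: [-0.7, -4.1, 5.0]
grip_width: 0.0158
grip_force: 25.0
time_s: 9.5
ee_pos: [0.6439, 0.1219, 0.2147]
eef_rot: [3.142, -0.0, 1.383]
force: [-1.1, -4.6, 6.5]
grip_width: 0.0157
grip_force: 25.0
time_s: 9.7
ee_pos: [0.6439, 0.1218, 0.2148]
eef_rot: [3.141, -0.0, 1.383]
force: [0.8, -0.5, 5.4]
grip_width: 0.0162
grip_force: 25.0
```

View pics/s3.png

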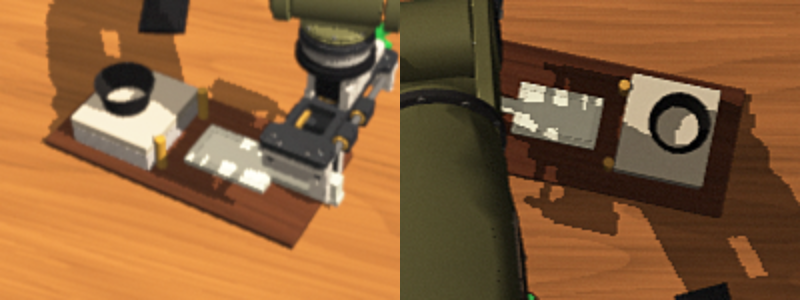

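The slide is out. In the scene half the frame at (235,155) lies past the pins, and the tin is flat with the hood standing on it. I'll draw a little more for margin, then release and rise.

```bash
python3 -m jog '[[0.2,0,0,0,0,0],[0.4,0,0,0,0,0],[0.6,0,0,0,0,0],[0.6,0,0,0,0,0]]'
python3 -m jog '[[0,0,0,0,0,0],[0,0,0,0,0,0],[0,0,0,0,0,0],[0,0,0,0,0,0],[0,0,0,0,0,0]]' 45
python3 -m jog '[[0,0,-0.5,0,0,0],[0,0,-1.5,0,0,0],[0,0,-3.5,0,0,0],[0,0,-6,0,0,0],[0,0,-9,0,0,0],[0,0,-12,0,0,0],[0,0,-15,0,0,0],[0,0,-16,0,0,0]]'
python3 -m jog '[[4,0,0,0,0,0],[8,0,0,0,0,0],[12,0,0,0,0,0],[16,0,0,0,0,0],[20,0,0,0,0,0],[22,0,0,0,0,0],[22,0,0,0,0,0],[22,0,0,0,0,0]]'
python3 - <<'E'
from h import *
c=ctrl.camera("scene");a=ctrl.camera("top")
cv2.imwrite("pics/s4.png",np.hstack([cv2.resize(c["img"][200:350,190:390],(400,300)),cv2.resize(a["img"][160:310,230:430],(400,300))]))
E
```

```text
time_s: 10.2
ee_pos: [0.645, 0.1275, 0.2147]
eef_rot: [3.141, 0.0, 1.383]
force: [-0.4, -3.5, 5.6]
grip_width: 0.016
grip_force: 25.0
time_s: 10.7
ee_pos: [0.6449, 0.1275, 0.2145]
eef_rot: [-3.141, -0.0, 1.383]
force: [0.5, 0.6, 0.3]
grip_width: 0.042
grip_force: 0.0
time_s: 11.5
ee_pos: [0.6448, 0.1274, 0.379]
eef_rot: [3.136, -0.002, 1.383]
force: [-0.2, -0.4, -0.6]
grip_width: 0.0421
grip_force: 0.0
time_s: 12.3
ee_pos: [0.6861, 0.3434, 0.3737]
eef_rot: [-3.141, 0.001, 1.383]
force: [-0.7, 0.2, -0.3]
grip_width: 0.0424
grip_force: 0.0
```

View pics/s4.png

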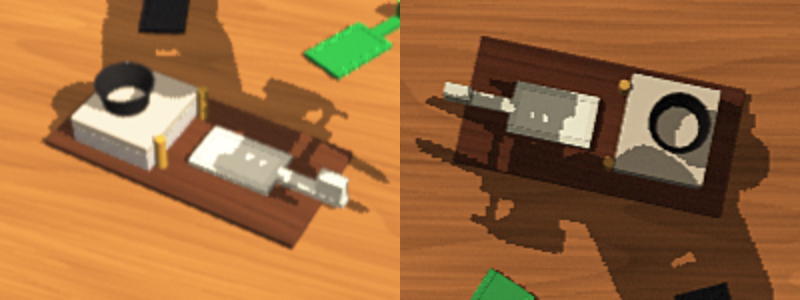

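The slide lies flat on the board, frame centre at about (553,115) in the right half, and the tin (668,130) carries the upright hood. I'll check the distance numerically, then hand in.

```bash
python3 - <<'E'
from h import *
a=ctrl.camera("top")
r=lambda u,v,z:ray(a,(230+(u-400)/2,160+v/2),z)
f=np.mean([r(*p,.018) for p in((513,80),(603,97),(590,150),(507,133))],0)
t=np.mean([r(*p,.046) for p in((637,72),(720,88),(702,187),(614,170))],0)
d=np.linalg.norm((f-t)[:2]);print(f,t,d)
if d>.116: print(ctrl.hand_in())
E
```

```text
[0.62218035 0.0213918  0.018     ] [ 0.60398545 -0.10674809  0.046     ] 0.12942521108961455
the job is handed in; nothing more can be done
None
```

The slide is drawn out and lies flat on the board, its centre about 129 mm from the tin's (roughly 31 mm between frame and tin); the tin stands on the board against the pins with the hood upright on it, the spare was not touched, and the job is handed in (no verdict was returned).

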